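Slide the pot to the round mark and snap its lid on

TASK

Slide the pot across the warming plate from the square mark to inside the round mark, without lifting or tipping it. Then fetch the lid, set it level into the pot's three spring clips and press it down by hand until it snaps and sits fully home on the rim. Finish still holding it down with a firm push (about 10 N): do not let go, and leave the other things on the bench where they are.

Things in the scene. Friction and masses are not known exactly. Their poses are not given: they have to be found in the camera images.
- hotplate: fixed white warming plate, 220 x 360 mm, flat top 45 mm above the bench; origin at the centre of its underside, long side along its y. Two marks are printed on top, their centres 90 mm either side of the plate's middle along its y.
- round_c (a point): centre of the round printed mark (ring of 116 mm diameter, thin dark line) on the plate's top, at plate-top height. It may be the left or the right one.
- square_c (a point): centre of the square printed mark (110 mm square, thin dark line) on the plate's top; the pot starts on it.
- pot: loose steel pot with one straight handle and three spring steel clips round its rim, 0.5 to 1 kg; origin at the centre of its underside, z up. Round, 96 mm outside diameter, rim 62 mm above its underside, wall 4 mm, open. The handle sticks out along the pot's -x (roughly towards the robot).
- pot_mouth (a point): centre of the pot's mouth, on its axis at rim height; axes as the pot's. Clips at the pot's +x and 120 degrees to either side, 16 mm wide, reach 22 mm above the rim. Their inner faces slope inward and down, guiding a lid up to 4 mm off centre, to noses 48 mm from the axis, undersides 5.5 mm above the rim; they give way outward on springs.
- pot_handle (a point): point to grip on the pot's handle: 90 mm from the pot's axis, mid-height of the handle, 45 mm above the pot's underside. The handle is a bar 16 mm wide (along the pot's y), 14 mm high, reaching from the pot's wall to 120 mm from the axis. Axes as the pot's.
- lid: loose flat steel lid with a black post, about 0.13 kg, lying right way up on the bench left or right of the warming plate; origin at the centre of its underside. Disc 102 mm diameter, 4 mm thick; post in the middle 22 mm diameter, its top 46 mm above the lid's underside.
- lid_grip (a point): point to grip on the lid's post, on its axis, 32 mm above the lid's underside (so 32 mm above the rim when home). Laid into the clips, the lid rests on their slopes, underside about 11 mm above the rim; pressing takes 10 to 20 N until the edge passes the noses (7 mm above the rim), then the force drops, the lid goes down onto the rim and the noses snap over its edge.
- dish: open glass bowl, 92 mm wide, 45 mm high, standing on the bench beside the warming plate (on the side opposite to the lid); origin at the centre of its underside. Bystander.
- beaker: open glass beaker, 68 mm wide, 90 mm high, far left on the bench; origin at the centre of its underside. Bystander.
- reagent: amber bottle with a white cap, 68 mm wide, 150 mm high, far right; origin at the centre of its underside. Bystander.
- tube_block: aluminium block with six holes, 70 x 95 x 45 mm, near right; origin at the centre of its underside. Bystander.
- jar: small capped glass jar, 44 mm wide, 50 mm high, near left; origin at the centre of its underside. Bystander.
- spatula: steel spatula, 170 mm long, lying flat in front of the warming plate. Bystander.
There are look-alikes about, which are no part of the job. Leave any pink or purple look-alike of the lid alone.

How it is judged (in metres and radians):
On the way, in this order (a step that is already met when the one before it is completed fails the run):
1. the pot stands flat on the plate inside the round mark, its lid not yet on it (horizontal distance between pot and round_c below 0.013 m and height (world z) of pot below 0.05 m and angle between pot's own z axis and vertical below 0.08 rad and horizontal distance between lid_grip and pot_mouth above 0.12 m), for 0.2 s.
2. the lid has snapped home on the pot and is being pressed (horizontal distance between pot and round_c below 0.013 m and height (world z) of pot below 0.05 m and angle between pot's own z axis and vertical below 0.08 rad and z of lid_grip in the frame of pot_mouth between 0.029 and 0.0338 m and horizontal distance between lid_grip and pot_mouth below 0.006 m and angle between the z axis of lid and the z axis of pot, either way round below 0.05 rad and contact force between lid and pot above 4 N and contact force between the fingers and lid above 2 N), for 0.2 s.
At the end, for the whole second after the job is handed in: The pot stands flat on the plate, its axis within 13 mm of the round mark's centre; the lid is home under the clips (underside within 1.8 mm of the rim, centred within 6 mm, level within 0.05 rad), and the fingers still touch the lid and press it onto the pot (more than 4 N between lid and pot) (all of step 2); the arm keeps its last pose, push and grip.
It fails at once if the pot is lifted more than 8 mm off the plate, or tipped more than 0.15 rad (height (world z) of pot above 0.053 m or angle between pot's own z axis and vertical above 0.15 rad).
It fails at once if a bystander is pushed more than 30 mm (distance of any of dish, beaker, reagent, tube_block, jar, spatula from where it was at the start of the episode above 0.03 m).
It also fails if it takes over 64 s, if anything falls off the work surface, if the arm or the gripper's body presses on something with over 40 N, if the wrist force passes 120 N, or if a joint passes its speed limit or range.

ROBOT

A 6-joint arm with a two-finger parallel gripper is mounted at the origin on the work surface. World frame = base frame: x ahead of the robot, y to its left, z up, the work surface at z = 0. Lengths are in m, angles in degrees, forces in N, time in s.
With the tool pointing down it reaches from about 0.4 to 0.825 m from the base axis. Payload 7 kg.
Tool frame: the origin (TCP) lies on the centre line of the jaws, within the pads' length; the fingertips stand 22 mm ahead of it and the grasp point (between the pads) lies 3 mm ahead of it; z points along the fingers, y is the line along which they close (so a half turn about z gives the same grasp; the last joint's range is limited). The gripper opens to 88 mm and grips with 3 to 60 N. Pads are 19 mm wide; open, the fingers measure 130 mm over their backs; the gripper's body (78 mm by 193 mm) begins 47 mm behind the grasp point.
Start: joints at [85.147, 20.546, 0.682, 0, -70.136, -16.507], TCP at [0.246, 0.629, 0.249] pointing down, gripper open.
Joint ranges: [-176.03, 176.03], [-82.01, 121.73], [-58.28, 71.71], [-173.87, 95.51], [-174.79, -0.11], [-173.66, 173.66]. Speed limits (degrees/s): [136.94, 136.94, 172.46, 180, 180, 180].

INTERFACE

Orientations are given as [roll, pitch, yaw] about the fixed x, y, z axes, in that order (R = Rz(yaw) Ry(pitch) Rx(roll)).
In Python, from plant import get_state, cams, r gives the robot as it stands.
- The arm moves only by the tool apply_moves, never from a script. Its argument "targets" is a list of rows, each an object with "dp": the shift along the world's x, y, z in m, a list of three; "yaw": the turn about the world's z in degrees. In form: [{"dp": [x, y, z], "yaw": yaw}, ...]. A call has 1 to 20 rows; each row is the pose to reach, as a shift and turn from the pose commanded when the call began; what a row does not reach only later rows make up. A row lasts 1/12 s, in which the tool goes at most 41.7 mm and 7.16 degrees, less where a joint would pass 70% of its speed; a pose out of reach is approached as far as the arm can. A call with a gripper value outside its range is refused whole. "grip" is the gripper command: -1 is fully open, 1 is shut, values between are in proportion, set as the call begins (left out, the last holds). The fingers move at their own pace and stop on an object; "squeeze" is the grip in N (left out, the last holds). Time passes only in rows, so rows that repeat a pose let the fingers close. It gives the time, the measured TCP pose, the force, the opening and the grip force at its end, in the units of the state.
- get_state(): the state, without advancing time (a new reading comes with each control period).
- cams.capture(name): name is "scene" or "top" or "wrist"; returns a dict with "image" (384x512x3 uint8, red, green, blue), "range_z" (384x512 float32, m along the optical axis (not along the pixel's ray), 0 where there is no reading), "fx", "fy", "cx", "cy" (pixels), "R" (3x3) and "t" (3): a world point X has camera coordinates R X + t; the wrist camera has in their place "T_tool_cam" (4x4, takes a point from camera to tool coordinates, whose origin is the TCP and whose axes are the flange's). Camera axes: x right, y down, z forward; pixel columns grow to the right and rows downward; lengths in m; the calibration is good to about 2 mm. A picture is of the moment at which its call begins: read the wrist's pose just before it.
- r.close_job(): hands the job in; it is judged then, once.
The state is a dict: "time_s": time; "joints": joint angles; "qd": joint speeds; "joint_torque": joint torques, N m; "tcp_pos": TCP position; "eef_rot": TCP orientation; "contact_force": force on the tool from outside, world axes, zero at the start; "moment": the same for the moment, N m; "gripper_width": finger opening in m; "gripper_force": force on a finger pad.
Only numpy, scipy, OpenCV 4.12 (cv2) and the standard library are available. Lean on these libraries where they do the work, as an engineer would, in place of code of your own. Each camera call takes 0.05 s, during which the arm holds its last target. There are 200 camera calls.

## Working session

There is one attempt and no reset: what is moved stays moved. The work goes in short steps, Python scripts to look and compute and a tool call to move; the robot and the scene stay as the last step left them, time stands still between calls to the robot, and variables do not carry over. Pictures are saved under pics/ and viewed, at most 10 in all, crops included, and the job is handed in when it is done.

Besides the shell and the picture viewer there is one more tool, called after ">>>" as name(argument=value, ...), one argument or row to a line, values as JSON. apply_moves: Moves the arm, as the interface text tells. Its arguments: {"type":"object","properties":{"targets":{"type":"array","items":{"type":"object","properties":{"dp":{"type":"array","items":{"type":"number"}},"yaw":{"type":"number"}}}},"grip":{"type":"number"},"squeeze":{"type":"number"}},"required":["targets"]}

```bash
mkdir -p pics; ls; cat > h.py <<'E'
import numpy as np, cv2
from plant import get_state, cams, r
def cap(n,f=None):
    c=cams.capture(n)
    if f: cv2.imwrite('pics/'+f,cv2.cvtColor(c['image'],cv2.COLOR_RGB2BGR))
    return c
def pts(c):
    z=c['range_z']; v,u=np.mgrid[:384,:512]
    P=np.stack([(u-c['cx'])/c['fx']*z,(v-c['cy'])/c['fy']*z,z],-1)
    return (P-np.array(c['t']))@np.array(c['R'])
def plane(c,u,v,h):
    R=np.array(c['R']); o=-R.T@np.array(c['t']); d=R.T@np.array([(u-c['cx'])/c['fx'],(v-c['cy'])/c['fy'],1])
    return o+d*(h-o[2])/d[2]
E
python3 - <<'E'
from h import *
import pickle
s=get_state();print(s['tcp_pos'],s['eef_rot'],s['time_s'])
a=cap('top','top1.png');b=cap('scene','scene1.png')
pickle.dump((a,b),open('c1.pkl','wb'))
E
```

```text
pics
[0.24570284 0.62820797 0.24763153] [ 1.79905443e+02 -8.05585651e-03 -2.13668162e+01] 0.0
```

View pics/top1.png

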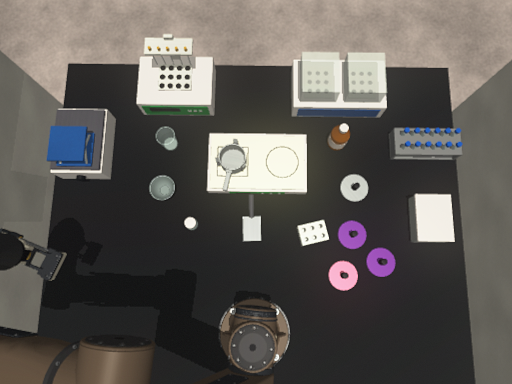

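View pics/scene1.png

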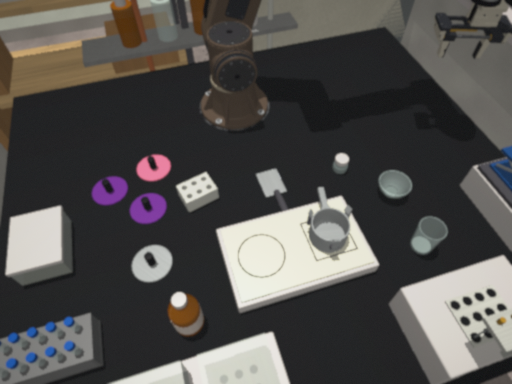

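Lid look-alikes in the top view are the steel-grey disc (354,187), purple discs (352,234) and (381,262), and a pink disc (343,275). I choose the grey one. The pot is at (233,158), its handle points down to (227,188), and the round mark is at (282,162).

```bash
python3 - <<'E'
from h import *
import pickle
a,b=pickle.load(open('c1.pkl','rb'))
for c,n in((a,'top'),(b,'scene')):
    P=pts(c); z=P[...,2]; im=c['image'].astype(int); V=im.max(-1)
    print(n,c['fx'])
    X,Y=P[...,0],P[...,1]
    # plate
    hsv=cv2.cvtColor(c['image'],cv2.COLOR_RGB2HSV)
    m=((abs(z-.045)<.006)&(X>.3)&(X<.8)&(abs(Y)<.35)&(V>150)).astype(np.uint8)
    k,l,st,_=cv2.connectedComponentsWithStats(m); i=1+np.argmax(st[1:,4])
    q=np.argwhere(l==i); pp=P[l==i][:,:2].astype(np.float32); print('plate',cv2.minAreaRect(pp),np.median(z[l==i]))
    # pot: rim height .107 
    reg=(X>.4)&(X<.75)&(abs(Y)<.2)
    m=reg&(z>.10)&(z<.112); p=P[m]; print('rim',len(p),p[:,:2].min(0),p[:,:2].max(0)) 
    m=reg&(z>.08)&(z<.135); p=P[m]; print('pot z>.08',len(p),cv2.minAreaRect(p[:,:2].astype(np.float32)))
    m=reg&(z>.088)&(z<.1); p=P[m]; print('handle',len(p),p[:,:2].mean(0))
    np.save(n+'P.npy',P)
# lid & ring in top
c=a;P=pts(c);
g=c['image'][170:205,335:375];hsv=cv2.cvtColor(g,cv2.COLOR_RGB2HSV)
m=((hsv[...,2]>120)&(hsv[...,1]<60)).astype(np.uint8)
cs,_=cv2.findContours(m,0,1);k=max(cs,key=cv2.contourArea);e=cv2.fitEllipse(k);print('lid',e)
w=plane(c,e[0][0]+335,e[0][1]+170,.004);print(w, e[1][0]/c['fx']*(c['range_z'][187,345]))
cs,_=cv2.findContours(cv2.inRange(g.max(-1),0,60)&(cv2.erode(cv2.dilate(m,np.ones((9,9))),np.ones((13,13)))*255),0,1)
g=cv2.cvtColor(c['image'],cv2.COLOR_RGB2GRAY)[140:186,260:305]
t=cv2.resize(c['image'][130:210,200:380],None,fx=4,fy=4,interpolation=2)
cv2.imwrite('pics/crop1.png',cv2.cvtColor(t,cv2.COLOR_RGB2BGR))
k=[q for q in cv2.findContours((g<200).astype(np.uint8),1,1)[0] if q.shape[0]>20]
for q in k:
    e=cv2.fitEllipse(q);print('ring',e,plane(c,e[0][0]+260,e[0][1]+140,.045))
E
```

```text
top 394.4314376136003
plate ((0.6002534627914429, -0.004401072859764099), (0.35676705837249756, 0.2201949805021286), 89.59808349609375) 0.04439956606126975
rim 118 [0.49873665 0.03667516] [0.65330332 0.13382918]
pot z>.08 372 ((0.5713219046592712, 0.08098717033863068), (0.161454439163208, 0.10545574873685837), 14.984614372253418)
handle 162 [0.55531042 0.09196257]
scene 377.0246125920337
plate ((0.6013627052307129, -0.00257052481174469), (0.35828450322151184, 0.22012582421302795), 89.94517517089844) 0.045262018362078923
rim 295 [0.51145015 0.03713115] [0.65884743 0.14195635]
pot z>.08 915 ((0.576539933681488, 0.0966319888830185), (0.10626967996358871, 0.1621195375919342), 51.97576141357422)
handle 365 [0.56804352 0.08923883]
lid ((18.82743263244629, 17.36890983581543), (26.251544952392578, 27.58509063720703), 119.539794921875)
[ 0.51779888 -0.36219059  0.004     ] 0.09717958
ring ((7.567765235900879, 20.57022476196289), (3.302231550216675, 12.178365707397461), 3.625941753387451) [ 0.60441605 -0.042298    0.045     ]
```

View pics/crop1.png

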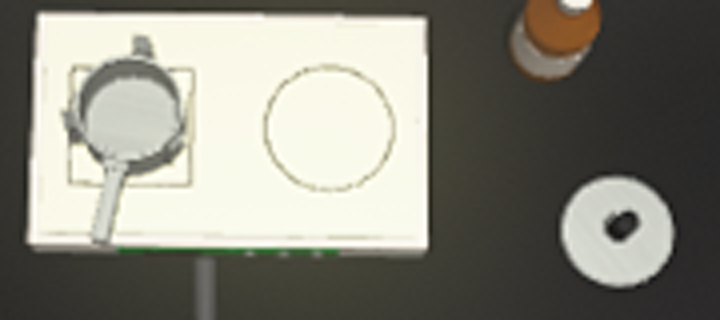

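The crop shows a grey steel disc with a black post at (620,225), which is the true lid, not pink or purple. The ring is at (330,128). The pot is on the square with its handle running to (102,240), so pot yaw is about -14°. Plate centre is (0.601,-0.003), so round_c is about (0.601,-0.093). Next I move above the handle and look with the wrist camera.

>>> apply_moves(
  targets=[
    {"dp": [0.02, -0.035, 0], "yaw": 1},
    {"dp": [0.268, -0.52, 0.0], "yaw": 7},
    {"dp": [0.268, -0.52, 0.0], "yaw": 7},
    {"dp": [0.268, -0.52, 0.0], "yaw": 7},
    {"dp": [0.268, -0.52, 0.0], "yaw": 7},
    {"dp": [0.268, -0.52, 0.0], "yaw": 7},
    {"dp": [0.268, -0.52, 0.0], "yaw": 7},
    {"dp": [0.268, -0.52, 0.0], "yaw": 7},
    {"dp": [0.268, -0.52, 0.0], "yaw": 7},
    {"dp": [0.268, -0.52, 0.0], "yaw": 7},
    {"dp": [0.268, -0.52, 0.0], "yaw": 7},
    {"dp": [0.268, -0.52, 0.0], "yaw": 7},
    {"dp": [0.268, -0.52, 0.0], "yaw": 7},
    {"dp": [0.268, -0.52, 0.0], "yaw": 7},
    {"dp": [0.268, -0.52, 0.0], "yaw": 7},
    {"dp": [0.268, -0.52, 0.0], "yaw": 7},
    {"dp": [0.268, -0.52, 0.0], "yaw": 7},
    {"dp": [0.268, -0.52, 0.0], "yaw": 7},
  ],
  grip=-1,
)

```text
time_s: 1.6
tcp_pos: [0.5135, 0.1093, 0.2484]
eef_rot: [180.0, 0.0, -14.3]
contact_force: [0.1, 0.4, -0.7]
gripper_width: 0.0874
gripper_force: 0.0
```

```bash
cat >> h.py <<'E'
from scipy.spatial.transform import Rotation as Ro
def wcap(f=None):
    s=get_state(); c=cap('wrist',f)
    T=np.eye(4); T[:3,:3]=Ro.from_euler('xyz',s['eef_rot'],degrees=True).as_matrix(); T[:3,3]=s['tcp_pos']
    M=T@np.array(c['T_tool_cam']); W=np.linalg.inv(M); c['R']=W[:3,:3]; c['t']=W[:3,3]
    return c,s
E
python3 - <<'E'
from h import *
import pickle
c,s=wcap('w1.png'); pickle.dump(c,open('w1.pkl','wb'))
print(s['tcp_pos'],s['eef_rot'],s['time_s'])
P=pts(c);z=P[...,2]; print(np.percentile(z[c['range_z']>0],[1,25,50,75,99]))
m=(z>.092)&(z<.1)&(P[...,0]<.548)&(P[...,0]>.4); p=P[m]; print('handle top',len(p),p.mean(0)); print(cv2.minAreaRect(p[:,:2].astype(np.float32)))
m=(z>.104)&(z<.110)&(P[...,0]>.5); p=P[m]; print('rim',len(p),p.min(0),p.max(0)); print(cv2.minEnclosingCircle(p[:,:2].astype(np.float32)))
E
```

```text
[0.5134869  0.10928643 0.24840785] [ 1.79999215e+02  1.62803713e-02 -1.43255228e+01] 1.6
[-1.89273610e-03  6.98611932e-06  4.45277001e-02  3.03984972e-01
  3.33170780e-01]
handle top 1295 [0.51730845 0.10134324 0.09632794]
((0.5172407627105713, 0.10147210210561752), (0.017473755404353142, 0.06605402380228043), 75.17002868652344)
rim 2142 [0.55345222 0.03641192 0.10402605] [0.64904128 0.13197765 0.10855796]
((0.6011139750480652, 0.08436662703752518), 0.04802960902452469)
```

View pics/w1.png

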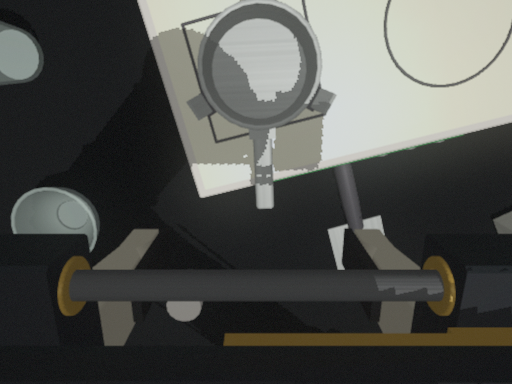

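The wrist view shows the pot rim centred at (260,64), giving (0.601,0.084) with radius 48 mm as specified. The handle runs to (264,205), top at about 0.096 and 17 mm wide, so it fits. I descend and grip.

>>> apply_moves(
  targets=[
    {"dp": [-0.001, -0.004, -0.03], "yaw": 0},
    {"dp": [-0.001, -0.006, -0.07], "yaw": 0.5},
    {"dp": [-0.001, -0.006, -0.11], "yaw": 0.5},
    {"dp": [-0.001, -0.006, -0.14], "yaw": 0.5},
    {"dp": [-0.001, -0.006, -0.156], "yaw": 0.5},
    {"dp": [-0.001, -0.006, -0.156], "yaw": 0.5},
    {"dp": [-0.001, -0.006, -0.156], "yaw": 0.5},
  ],
)

```text
time_s: 2.23
tcp_pos: [0.5124, 0.1035, 0.0924]
eef_rot: [179.9, 0.1, -13.7]
contact_force: [0.2, 0.6, -0.0]
gripper_width: 0.0877
gripper_force: 0.0
```

>>> apply_moves(
  targets=[
    {"dp": [0, 0, 0], "yaw": 0},
    {"dp": [0, 0, 0], "yaw": 0},
    {"dp": [0, 0, 0], "yaw": 0},
    {"dp": [0, 0, 0], "yaw": 0},
    {"dp": [0, 0, 0], "yaw": 0},
    {"dp": [0, 0, 0], "yaw": 0},
    {"dp": [0, 0, 0], "yaw": 0},
    {"dp": [0, 0, 0], "yaw": 0},
    {"dp": [0, 0, 0], "yaw": 0},
    {"dp": [0, 0, 0], "yaw": 0},
    {"dp": [0, 0, 0], "yaw": 0},
    {"dp": [0, 0, 0], "yaw": 0},
  ],
  grip=1,
  squeeze=25,
)

```text
time_s: 3.23
tcp_pos: [0.5129, 0.1027, 0.0925]
eef_rot: [-180.0, -0.0, -13.8]
contact_force: [-0.3, 1.3, -1.0]
gripper_width: 0.0159
gripper_force: 24.9
```

```bash
cat >> h.py <<'E'
def potc(c):
    P=pts(c);z=P[...,2]
    m=(z>.104)&(z<.110)&(P[...,0]>.53)&(c['range_z']>0); p=P[m][:,:2].astype(np.float32)
    # fit outer circle: hull enclosing
    return len(p),cv2.minEnclosingCircle(p)
E
python3 - <<'E'
from h import *
import pickle
c,s=wcap(); print('wrist',s['tcp_pos'],potc(c)); d=cap('top'); print('top',potc(d)); d2=cap('scene');print('scene',potc(d2))
def ring(c,n):
    g=cv2.cvtColor(c['image'],cv2.COLOR_RGB2GRAY); P=pts(c)
    m=(abs(P[...,2]-.045)<.005)&(np.hypot(P[...,0]-.601,P[...,1]+.093)<.072)
    e=cv2.morphologyEx(g,cv2.MORPH_BLACKHAT,np.ones((7,7)))
    v,u=np.nonzero(m&(e>25)); q=np.array([plane(c,x,y,.045)[:2] for x,y in zip(u,v)])
    A=np.c_[2*q,np.ones(len(q))]; x=np.linalg.lstsq(A,(q**2).sum(1),rcond=None)[0]
    print(n,len(q),x[:2],np.sqrt(x[2]+x[:2]@x[:2]))
ring(d,'top');ring(d2,'scene');ring(pickle.load(open('w1.pkl','rb')),'w1')
E
```

```text
wrist [0.51289517 0.10269884 0.09252499] (6243, ((0.5911479592323303, 0.08682941645383835), 0.05166405066847801))
top (1037, ((0.8224223852157593, 0.11059293150901794), 0.84856778383255))
scene (1973, ((0.6287931799888611, -0.004122406244277954), 0.644572913646698))
top 113 [ 0.60115402 -0.09425087] 0.05790046494214509
scene 230 [ 0.60063591 -0.09260988] 0.057883340570899416
w1 836 [ 0.60155123 -0.092563  ] 0.0576965496468423
```

>>> apply_moves(
  targets=[
    {"dp": [0, -0.002, 0]},
    {"dp": [0, -0.007, 0]},
    {"dp": [0, -0.015, 0]},
    {"dp": [0, -0.025, 0]},
    {"dp": [0, -0.036, 0]},
    {"dp": [0, -0.047, 0]},
    {"dp": [0, -0.058, 0]},
    {"dp": [0, -0.069, 0]},
    {"dp": [0, -0.08, 0]},
    {"dp": [0, -0.091, 0]},
    {"dp": [0, -0.102, 0]},
    {"dp": [0, -0.113, 0]},
    {"dp": [0, -0.124, 0]},
    {"dp": [0, -0.135, 0]},
    {"dp": [0, -0.146, 0]},
    {"dp": [0, -0.156, 0]},
    {"dp": [0, -0.164, 0]},
    {"dp": [0, -0.17, 0]},
    {"dp": [0, -0.174, 0]},
    {"dp": [0, -0.174, 0]},
  ],
)

```text
$.targets[0]: bad value
```

```bash
cat >> h.py <<'E'
def potc(c,h=.107,guess=(.60,-.09)):
    P=pts(c);z=P[...,2]; d=np.hypot(P[...,0]-guess[0],P[...,1]-guess[1])
    m=(abs(z-h)<.003)&(d<.06)&(d>.03)&(c['range_z']>0); p=P[m][:,:2]
    from scipy.optimize import least_squares
    f=least_squares(lambda x:np.hypot(*(p-x).T)-.046,guess,loss='soft_l1',f_scale=.002)
    return len(p),f.x,np.median(abs(f.fun))
E
python3 - <<'E'
from h import *
c,s=wcap(); print('wrist',s['tcp_pos'],s['contact_force'],potc(c)); d=cap('top'); print('top',potc(d)); d2=cap('scene','s2.png');print('scene',potc(d2))
E
```

```text
wrist [0.51289802 0.10278678 0.09251357] [-0.04260493  1.01824094 -0.92271166] (0, array([ 0.6 , -0.09]), np.float64(nan))
top (0, array([ 0.6 , -0.09]), np.float64(nan))
scene (0, array([ 0.6 , -0.09]), np.float64(nan))
  return _methods._mean(a, axis=axis, dtype=dtype,
  ret = ret.dtype.type(ret / rcount)
```

View pics/s2.png

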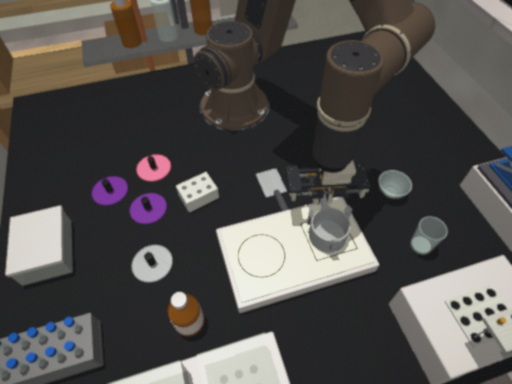

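The move was refused because yaw is required. The picture shows the pot still on the square, around (330,230), with its handle held. I measure it in place and move.

```bash
python3 - <<'E'
from h import *
c,s=wcap(); g=(.6,.083);print('wrist',potc(c,guess=g)); print('scene',potc(cap('scene'),guess=g))
E
```

```text
wrist (6212, array([0.60224375, 0.08410192]), np.float64(0.0010690918953802815))
scene (204, array([0.60076038, 0.08469299]), np.float64(0.0012170281441665314))
```

>>> apply_moves(
  targets=[
    {"dp": [0, -0.002, 0], "yaw": 0},
    {"dp": [0, -0.007, 0], "yaw": 0},
    {"dp": [0, -0.015, 0], "yaw": 0},
    {"dp": [0, -0.025, 0], "yaw": 0},
    {"dp": [0, -0.036, 0], "yaw": 0},
    {"dp": [0, -0.047, 0], "yaw": 0},
    {"dp": [0, -0.058, 0], "yaw": 0},
    {"dp": [0, -0.069, 0], "yaw": 0},
    {"dp": [0, -0.08, 0], "yaw": 0},
    {"dp": [0, -0.091, 0], "yaw": 0},
    {"dp": [0, -0.102, 0], "yaw": 0},
    {"dp": [0, -0.113, 0], "yaw": 0},
    {"dp": [0, -0.124, 0], "yaw": 0},
    {"dp": [0, -0.135, 0], "yaw": 0},
    {"dp": [0, -0.146, 0], "yaw": 0},
    {"dp": [0, -0.156, 0], "yaw": 0},
    {"dp": [0, -0.164, 0], "yaw": 0},
    {"dp": [0, -0.17, 0], "yaw": 0},
    {"dp": [0, -0.174, 0], "yaw": 0},
    {"dp": [0, -0.174, 0], "yaw": 0},
  ],
)

```text
time_s: 5.3
tcp_pos: [0.5129, -0.0722, 0.0925]
eef_rot: [180.0, -0.0, -13.9]
contact_force: [1.8, 1.7, -2.8]
gripper_width: 0.0163
gripper_force: 25.0
```

```bash
python3 - <<'E'
from h import *
c,s=wcap(); print('wrist',s['tcp_pos'],s['contact_force'],potc(c)); d=cap('top'); print('top',potc(d)); d2=cap('scene');print('scene',potc(d2))
P=pts(d2);P2=pts(c)
for Q in(P,P2):
  d=np.hypot(Q[...,0]-.6,Q[...,1]+.092); m=(d<.05)&(d>.043)&(Q[...,2]>.1)&(Q[...,2]<.113);p=Q[m];A=np.c_[p[:,:2]-[.6,-.09],np.ones(len(p))]
  print('rim plane',np.linalg.lstsq(A,p[:,2],rcond=None)[0])
E
```

```text
wrist [ 0.51288702 -0.07216486  0.09252735] [ 1.81048212  1.6685786  -2.83501963] (6213, array([ 0.60228304, -0.09052583]), np.float64(0.0010762861261528964))
top (0, array([ 0.6 , -0.09]), np.float64(nan))
scene (213, array([ 0.60103009, -0.08954692]), np.float64(0.0012534666459267027))
rim plane [ 0.00116246 -0.00134926  0.10615156]
rim plane [-0.00554763 -0.01380621  0.10581552]
  return _methods._mean(a, axis=axis, dtype=dtype,
  ret = ret.dtype.type(ret / rcount)
```

>>> apply_moves(
  targets=[
    {"dp": [0, -0.001, 0], "yaw": 0},
    {"dp": [0, -0.0025, 0], "yaw": 0},
    {"dp": [0, -0.003, 0], "yaw": 0},
    {"dp": [0, -0.003, 0], "yaw": 0},
  ],
)

```text
time_s: 5.78
tcp_pos: [0.5126, -0.0742, 0.0925]
eef_rot: [180.0, 0.0, -13.8]
contact_force: [-0.5, 4.4, -1.1]
gripper_width: 0.0164
gripper_force: 25.2
```

>>> apply_moves(
  targets=[
    {"dp": [0, 0, 0], "yaw": 0},
    {"dp": [0, 0, 0], "yaw": 0},
    {"dp": [0, 0, 0], "yaw": 0},
    {"dp": [0, 0, 0], "yaw": 0},
    {"dp": [0, 0, 0], "yaw": 0},
    {"dp": [0, 0, 0], "yaw": 0},
    {"dp": [0, 0, 0], "yaw": 0},
    {"dp": [0, 0, 0], "yaw": 0},
  ],
  grip=-1,
)

```text
time_s: 6.45
tcp_pos: [0.5128, -0.0745, 0.0925]
eef_rot: [180.0, 0.0, -13.9]
contact_force: [0.8, -0.9, 0.0]
gripper_width: 0.064
gripper_force: 0.0
```

>>> apply_moves(
  targets=[
    {"dp": [0, 0, 0.02], "yaw": 0},
    {"dp": [0, 0, 0.05], "yaw": 0},
    {"dp": [0, 0, 0.09], "yaw": 0},
    {"dp": [0, 0, 0.13], "yaw": 0},
    {"dp": [0, 0, 0.16], "yaw": 0},
    {"dp": [-0.01, -0.04, 0.16], "yaw": 5},
    {"dp": [-0.03, -0.08, 0.16], "yaw": 10},
    {"dp": [-0.05, -0.12, 0.16], "yaw": 15},
    {"dp": [-0.07, -0.16, 0.16], "yaw": 15},
    {"dp": [-0.075, -0.2, 0.16], "yaw": 15},
    {"dp": [-0.075, -0.24, 0.16], "yaw": 15},
    {"dp": [-0.075, -0.27, 0.16], "yaw": 15},
    {"dp": [-0.075, -0.285, 0.16], "yaw": 15},
    {"dp": [-0.075, -0.285, 0.16], "yaw": 15},
    {"dp": [-0.075, -0.285, 0.16], "yaw": 15},
  ],
)

```text
time_s: 7.7
tcp_pos: [0.4373, -0.3602, 0.2519]
eef_rot: [-180.0, 0.1, 1.0]
contact_force: [-0.1, 0.5, 0.5]
gripper_width: 0.0878
gripper_force: 0.0
```

```bash
python3 - <<'E'
from h import *
c,s=wcap('w3.png'); print(s['tcp_pos'],s['eef_rot'],s['time_s'])
d=cap('scene'); print('pot',potc(d),potc(c))
P=pts(c);z=P[...,2];hsv=cv2.cvtColor(c['image'],cv2.COLOR_RGB2HSV)
for C,n in((c,'w'),(d,'s')):
    P=pts(C);z=P[...,2];D=np.hypot(P[...,0]-.518,P[...,1]+.362)
    hsv=cv2.cvtColor(C['image'],cv2.COLOR_RGB2HSV)
    m=(D<.075)&(abs(z)<.012)&(hsv[...,2]>70)&(C['range_z']>0); 
    cs,_=cv2.findContours(m.astype(np.uint8),0,1);k=max(cs,key=cv2.contourArea)
    q=np.array([plane(C,*x[0],.004)[:2] for x in k],np.float32); print(n,'disc',len(k),cv2.minEnclosingCircle(q),cv2.fitEllipse(q))
    m=(D<.04)&(z>.038)&(z<.053)&(C['range_z']>0);p=P[m]; print('post',len(p),np.median(p,0) if len(p) else 0, p.min(0) if len(p) else 0,p.max(0) if len(p) else 0)
E
```

```text
[ 0.43729687 -0.36015824  0.2519013 ] [-1.79967251e+02  5.89241230e-02  1.00618050e+00] 7.7
pot (210, array([ 0.6009947 , -0.09085311]), np.float64(0.0010397280743968708)) (0, array([ 0.6 , -0.09]), np.float64(nan))
w disc 276 ((0.5182181596755981, -0.362124502658844), 0.05153872072696686) ((0.5182330012321472, -0.3619277775287628), (0.10135281085968018, 0.10186395049095154), 63.2657585144043)
post 411 [ 0.51802729 -0.36227516  0.04528687] [ 0.50709542 -0.37287583  0.04264768] [ 0.52817957 -0.3518008   0.04739835]
s disc 109 ((0.5187211036682129, -0.3613663911819458), 0.05361730605363846) ((0.5189896821975708, -0.3618866503238678), (0.10085585713386536, 0.10442927479743958), 78.44646453857422)
post 63 [ 0.51893387 -0.36044011  0.04613554] [ 0.50518757 -0.37039924  0.03835045] [ 0.52819418 -0.35042555  0.05028992]
  return _methods._mean(a, axis=axis, dtype=dtype,
  ret = ret.dtype.type(ret / rcount)
```

View pics/w3.png

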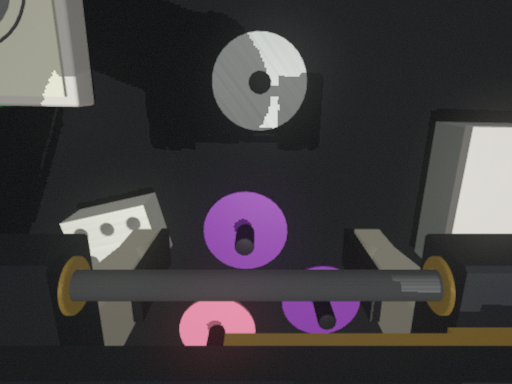

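The view shows the grey disc at (259,81) with its post at its centre. Diameter is 102 mm and the post top is at 46 mm, which matches. The purple and pink ones are nearer the robot. I move over it and grip.

>>> apply_moves(
  targets=[
    {"dp": [0.02, -0.001, 0], "yaw": 0},
    {"dp": [0.05, -0.002, -0.01], "yaw": 0},
    {"dp": [0.07, -0.002, -0.03], "yaw": 0},
    {"dp": [0.081, -0.002, -0.06], "yaw": 0},
    {"dp": [0.081, -0.002, -0.1], "yaw": 0},
    {"dp": [0.081, -0.002, -0.14], "yaw": 0},
    {"dp": [0.081, -0.002, -0.17], "yaw": 0},
    {"dp": [0.081, -0.002, -0.195], "yaw": 0},
    {"dp": [0.081, -0.002, -0.21], "yaw": 0},
    {"dp": [0.081, -0.002, -0.217], "yaw": 0},
    {"dp": [0.081, -0.002, -0.217], "yaw": 0},
    {"dp": [0.081, -0.002, -0.217], "yaw": 0},
  ],
)

```text
time_s: 8.8
tcp_pos: [0.5196, -0.3609, 0.0364]
eef_rot: [180.0, -0.0, 1.2]
contact_force: [0.2, 0.2, 0.2]
gripper_width: 0.0875
gripper_force: 0.0
```

>>> apply_moves(
  targets=[
    {"dp": [0, 0, 0], "yaw": 0},
    {"dp": [0, 0, 0], "yaw": 0},
    {"dp": [0, 0, 0], "yaw": 0},
    {"dp": [0, 0, 0], "yaw": 0},
    {"dp": [0, 0, 0], "yaw": 0},
    {"dp": [0, 0, 0], "yaw": 0},
    {"dp": [0, 0, 0], "yaw": 0},
    {"dp": [0, 0, 0], "yaw": 0},
    {"dp": [0, 0, 0], "yaw": 0},
    {"dp": [0, 0, 0], "yaw": 0},
    {"dp": [0, 0, 0], "yaw": 0},
    {"dp": [0, 0, 0], "yaw": 0},
  ],
  grip=1,
  squeeze=55,
)

```text
time_s: 9.8
tcp_pos: [0.5188, -0.3614, 0.0355]
eef_rot: [180.0, 0.0, 1.1]
contact_force: [0.3, -0.8, -0.6]
gripper_width: 0.0208
gripper_force: 55.0
```

>>> apply_moves(
  targets=[
    {"dp": [0, 0, 0.01], "yaw": 0},
    {"dp": [0, 0, 0.03], "yaw": 0},
    {"dp": [0, 0, 0.06], "yaw": 0},
    {"dp": [0, 0, 0.09], "yaw": 0},
    {"dp": [0, 0, 0.12], "yaw": 0},
    {"dp": [0, 0, 0.15], "yaw": 0},
    {"dp": [0.005, 0.015, 0.165], "yaw": 0},
    {"dp": [0.01, 0.04, 0.175], "yaw": 0},
    {"dp": [0.02, 0.07, 0.18], "yaw": 0},
    {"dp": [0.03, 0.1, 0.18], "yaw": 0},
    {"dp": [0.04, 0.13, 0.18], "yaw": 0},
    {"dp": [0.05, 0.16, 0.18], "yaw": 0},
    {"dp": [0.06, 0.19, 0.18], "yaw": 0},
    {"dp": [0.07, 0.22, 0.18], "yaw": 0},
    {"dp": [0.078, 0.245, 0.175], "yaw": 0},
    {"dp": [0.082, 0.262, 0.17], "yaw": 0},
    {"dp": [0.083, 0.27, 0.165], "yaw": 0},
    {"dp": [0.083, 0.27, 0.16], "yaw": 0},
    {"dp": [0.083, 0.27, 0.16], "yaw": 0},
    {"dp": [0.083, 0.27, 0.16], "yaw": 0},
  ],
)

```text
time_s: 11.47
tcp_pos: [0.6014, -0.0921, 0.1955]
eef_rot: [180.0, 0.0, 1.1]
contact_force: [0.0, -0.4, -0.2]
gripper_width: 0.0211
gripper_force: 55.0
```

```bash
python3 - <<'E'
from h import *
s=get_state();print(s['tcp_pos'],s['contact_force'],s['time_s'])
d=cap('scene','s4.png');c,s=wcap('w4.png')
t=cv2.resize(d['image'][150:320,190:390],None,fx=3,fy=3,interpolation=2); 
w=cv2.cvtColor(t,cv2.COLOR_RGB2BGR);cv2.imwrite('pics/crop4.png',w)
for C,n in((d,'scene'),(c,'wrist')):
    P=pts(C);z=P[...,2];D=np.hypot(P[...,0]-.602,P[...,1]+.0915);o=C['range_z']>0
    m=o&(D<.06)&(D>.036)&(abs(z-.158)<.006);p=P[m]
    if len(p)<20: print(n,len(p));continue
    print(n,'lid',len(p),cv2.minEnclosingCircle(p[:,:2].astype(np.float32)),np.linalg.lstsq(np.c_[p[:,:2]-[.602,-.0915],np.ones(len(p))],p[:,2],rcond=None)[0])
E
```

```text
[ 0.60137214 -0.09213024  0.19549037] [ 0.02638652 -0.40825968 -0.2096421 ] 11.4667
scene lid 161 ((0.6001455783843994, -0.09126537293195724), 0.05090024322271347) [-0.00807394  0.00313882  0.16307906]
wrist lid 4741 ((0.6005464792251587, -0.09197570383548737), 0.05149759352207184) [-0.0025462  -0.00048955  0.16345761]
```

View pics/crop4.png

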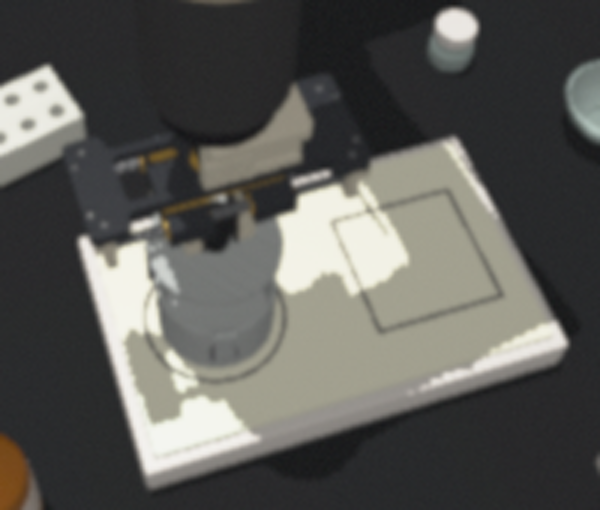

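The crop shows the lid held level above the pot, with the pot centred inside the ring near (217,310). It is about 1 mm short in x. I lower it to just above the slopes, then press gradually.

>>> apply_moves(
  targets=[
    {"dp": [0.0005, 0, -0.005], "yaw": 0},
    {"dp": [0.001, 0, -0.012], "yaw": 0},
    {"dp": [0.001, 0, -0.019], "yaw": 0},
    {"dp": [0.001, 0, -0.026], "yaw": 0},
    {"dp": [0.001, 0, -0.032], "yaw": 0},
    {"dp": [0.001, 0, -0.036], "yaw": 0},
    {"dp": [0.001, 0, -0.039], "yaw": 0},
    {"dp": [0.001, 0, -0.04], "yaw": 0},
    {"dp": [0.001, 0, -0.04], "yaw": 0},
  ],
)

```text
time_s: 12.32
tcp_pos: [0.6028, -0.0914, 0.1553]
eef_rot: [180.0, 0.0, 1.1]
contact_force: [-0.7, 1.1, -1.1]
gripper_width: 0.0208
gripper_force: 55.0
```

>>> apply_moves(
  targets=[
    {"dp": [0, 0, -0.001], "yaw": 0},
    {"dp": [0, 0, -0.002], "yaw": 0},
    {"dp": [0, 0, -0.003], "yaw": 0},
    {"dp": [0, 0, -0.003], "yaw": 0},
    {"dp": [0, 0, -0.003], "yaw": 0},
  ],
)

```text
time_s: 12.73
tcp_pos: [0.6032, -0.0915, 0.1532]
eef_rot: [180.0, -0.1, 1.1]
contact_force: [-1.9, -0.7, 4.9]
gripper_width: 0.0213
gripper_force: 55.0
```

>>> apply_moves(
  targets=[
    {"dp": [-0.001, 0, -0.001], "yaw": 0},
    {"dp": [-0.001, 0, -0.002], "yaw": 0},
    {"dp": [-0.001, 0, -0.003], "yaw": 0},
    {"dp": [-0.001, 0, -0.003], "yaw": 0},
  ],
)

```text
time_s: 13.07
tcp_pos: [0.6033, -0.0915, 0.1513]
eef_rot: [180.0, -0.2, 1.2]
contact_force: [-0.2, -0.9, 8.8]
gripper_width: 0.0215
gripper_force: 55.0
```

>>> apply_moves(
  targets=[
    {"dp": [0, 0, -0.001], "yaw": 0},
    {"dp": [0, 0, -0.002], "yaw": 0},
    {"dp": [0, 0, -0.003], "yaw": 0},
    {"dp": [0, 0, -0.003], "yaw": 0},
  ],
)

```text
time_s: 13.4
tcp_pos: [0.6036, -0.0915, 0.1487]
eef_rot: [180.0, -0.3, 1.2]
contact_force: [-0.4, 0.2, 5.9]
gripper_width: 0.0208
gripper_force: 55.0
```

>>> apply_moves(
  targets=[
    {"dp": [0, 0, -0.001], "yaw": 0},
    {"dp": [0, 0, -0.002], "yaw": 0},
    {"dp": [0, 0, -0.003], "yaw": 0},
    {"dp": [0, 0, -0.003], "yaw": 0},
    {"dp": [0, 0, -0.003], "yaw": 0},
  ],
)

```text
time_s: 13.82
tcp_pos: [0.6016, -0.0912, 0.1431]
eef_rot: [-180.0, 0.0, 1.1]
contact_force: [-0.2, -0.2, -0.8]
gripper_width: 0.0211
gripper_force: 55.0
```

>>> apply_moves(
  targets=[
    {"dp": [0, 0, -0.001], "yaw": 0},
    {"dp": [0, 0, -0.002], "yaw": 0},
    {"dp": [0, 0, -0.003], "yaw": 0},
    {"dp": [0, 0, -0.003], "yaw": 0},
  ],
)

```text
time_s: 14.15
tcp_pos: [0.6017, -0.0913, 0.1424]
eef_rot: [180.0, -0.0, 1.2]
contact_force: [-6.9, 3.6, 16.0]
gripper_width: 0.0214
gripper_force: 55.0
```

>>> apply_moves(
  targets=[
    {"dp": [-0.0005, 0.0, 0.0003], "yaw": 0},
    {"dp": [-0.0005, 0.0, 0.0006], "yaw": 0},
    {"dp": [-0.0005, 0.0, 0.0006], "yaw": 0},
    {"dp": [-0.0005, 0.0, 0.0006], "yaw": 0},
    {"dp": [-0.0005, 0.0, 0.0006], "yaw": 0},
  ],
)

```text
time_s: 14.57
tcp_pos: [0.6017, -0.0913, 0.1425]
eef_rot: [180.0, -0.1, 1.2]
contact_force: [-4.2, 1.8, 10.5]
gripper_width: 0.0212
gripper_force: 55.0
```

```bash
python3 - <<'E'
from h import *
c,s=wcap();print(s['tcp_pos'],s['contact_force'],s['moment'],s['time_s'])
d=cap('scene','s5.png')
t=cv2.resize(d['image'][150:320,190:390],None,fx=3,fy=3,interpolation=2);cv2.imwrite('pics/crop5.png',cv2.cvtColor(t,cv2.COLOR_RGB2BGR))
for C in(d,c):
    P=pts(C);z=P[...,2];D=np.hypot(P[...,0]-.602,P[...,1]+.0915);m=(C['range_z']>0)&(D<.047)&(D>.036)&(abs(z-.111)<.005);p=P[m]
    print(len(p),np.median(p,0),np.linalg.lstsq(np.c_[p[:,:2]-[.602,-.0915],np.ones(len(p))],p[:,2],rcond=None)[0])
print(get_state()['contact_force'])
E
```

```text
[ 0.60170133 -0.09129505  0.1424513 ] [-4.23742213  1.77113895 10.51265507] [ 0.61593859  1.43948896 -0.05079183] 14.5667
279 [ 0.62668945 -0.0961925   0.11126039] [-0.00340544  0.00137832  0.11136467]
5513 [ 0.63117051 -0.09088363  0.11055173] [-0.00027115  0.00024982  0.11055582]
[-3.65497861  1.09012063 10.77498961]
```

View pics/crop5.png

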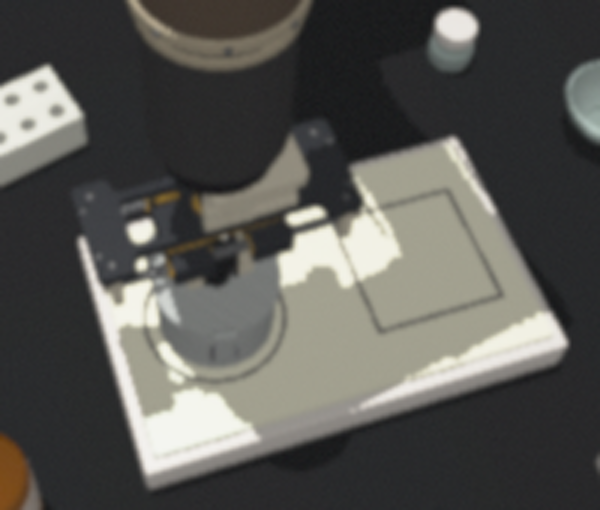

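The lid top is level at 0.111, which equals rim plus 4 mm, so it is fully home. The pot at (217,320) is still centred in the ring, and the push is 10.8 N. I hand the job in.

```bash
python3 -c "
from plant import r
print(r.close_job())"
```

```text
the job is handed in; nothing more can be done
None
```

I slid the pot into the round mark, snapped the lid level and fully home on the rim, and handed the job in with the arm still pressing it down at about 10.8 N; the hand-in returned no verdict.

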